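# Drive the bushes out of the came mill's bearing block and wash them

### The job

Some bores of the came mill's grey bearing block hold a tight, gummed-up bronze bush: with the wooden-handled drift, pushed in from the side away from the flanges, drive every bush right out onto the block's ledge; a bush must not be touched with the gripper while it is still in its bore. Lay all the bushes in the cleaner's basket and the drift back on its grey felt mat. Once the bushes are in, start the cleaner by turning its black knob clockwise to the stop and letting it spring back, and do not disturb the hand tools and loose glass lying about.

Things in the scene. Friction and masses are not known exactly. Their poses are not given: they have to be found in the camera images.
- block: grey steel bearing block fixed to the bench, 240 (x) x 60 (y) x 75 mm high, origin under its middle. Three through bores along y, 29 mm diameter, at x = -75, 0 and 75 mm, 45 mm above the bench. The drift enters at the +y face; flanges are on the -y face (y = -30 mm). Bushes sit tight: 10 to 20 N pushes one out towards -y, until nearly out
- ledge (a point): centre of the dark catch ledge's top, 24 mm above the bench; axes as the block's. The ledge reaches 50 mm either way in y, from the exit face to a 34 mm high lip (10 mm above the ledge), with ribs 6 mm high, 5 mm wide midway between the bores and at its ends. A bush driven out drops some 4 mm onto it and lies along y
- bore0 (a point): centre of the entry mouth (on the +y face) of the bore at the block's x = -75 mm; axes as the block's
- bore1 (a point): the same, bore at x = 0
- bore2 (a point): the same, bore at x = +75 mm
- bush0: flanged bronze bush, 0.3 kg, at the start in the bore of its number, or absent. Barrel 28 mm diameter x 54 mm, flange 38 mm x 8 mm at its -y end; 12 mm hole. Origin on its axis at mid-length (barrel from y = -23 to +31 mm), y along its axis. At the start the flange is against the block's -y face and the barrel's end 6 mm inside the +y face
- bush1: flanged bronze bush, 0.3 kg, at the start in the bore of its number, or absent. Barrel 28 mm diameter x 54 mm, flange 38 mm x 8 mm at its -y end; 12 mm hole. Origin on its axis at mid-length (barrel from y = -23 to +31 mm), y along its axis. At the start the flange is against the block's -y face and the barrel's end 6 mm inside the +y face
- bush2: flanged bronze bush, 0.3 kg, at the start in the bore of its number, or absent. Barrel 28 mm diameter x 54 mm, flange 38 mm x 8 mm at its -y end; 12 mm hole. Origin on its axis at mid-length (barrel from y = -23 to +31 mm), y along its axis. At the start the flange is against the block's -y face and the barrel's end 6 mm inside the +y face
- drift: drift: square wooden handle 20 x 20 x 90 mm with a 16 mm diameter steel rod 78 mm long out of its +x end; 0.2 to 0.3 kg. Origin at the middle of the handle, x axis towards the rod's tip; the centre of mass is about 25 mm from the origin towards the tip. It lies on its mat at the start (origin 10 mm above the mat)
- drift_tip (a point): centre of the flat end of the drift's rod, 123 mm along x from the drift's origin
- mat: grey felt mat fixed to the bench, 220 (x) x 120 (y) x 4 mm, origin under its centre; its x runs roughly along the world's -y
- cleaner: ultrasonic cleaner fixed to the bench: steel tank 215 (x) x 135 (y) x 85 mm high with a shallow open basket, origin under the tank's centre; at its -x end a white control deck, 80 x 135 x 70 mm high, with the knob on top
- basket (a point): centre of the basket's floor, 50 mm above the bench; the basket is 200 (x) x 120 (y) mm inside with walls 35 mm high; axes as the cleaner's
- knob (a joint): start knob, rad: 0 at rest, grows clockwise seen from above, stop at 1.3; a spring (0.08 N m per rad) returns it to 0 when let go, within about a second
- knob_grip (a point): on the knob's vertical axis, at mid-height of its black bar grip, 93 mm above the bench; the bar is 46 mm long, 14 mm thick, 26 mm high (80 to 106 mm above the bench) and lies along this point's x axis, which turns with the knob
- panes: bystander: two loose pieces of coloured glass, 110 x 80 x 8 mm, origin underneath
- brush: bystander: brush lying on the bench
- screwdriver: bystander: screwdriver lying on the bench
- hammer: bystander: hammer lying on the bench
Things that resemble listed ones, but are neither listed nor needed, are in the scene too. Of the things that look like the drift, take the one that is farthest to the robot's left at the start.

How it is judged:
On the way, in this order (a step that is already met when the one before it is completed fails the run):
1. every bush is driven right out of its bore (y of each of bush0, bush1, bush2 in the frame of block below -0.058 m), for 0.2 s.
2. every bush is in the cleaner's basket and let go (x of bush0 in the frame of basket between -0.1 and 0.1 m and y of bush0 in the frame of basket between -0.06 and 0.06 m and z of each of bush0, bush1, bush2 in the frame of basket below 0.04 m and contact force between the fingers and bush0 below 0.5 N and x of bush1 in the frame of basket between -0.1 and 0.1 m and y of bush1 in the frame of basket between -0.06 and 0.06 m and contact force between the fingers and bush1 below 0.5 N and x of bush2 in the frame of basket between -0.1 and 0.1 m and y of bush2 in the frame of basket between -0.06 and 0.06 m and contact force between the fingers and bush2 below 0.5 N), for 0.3 s.
3. the knob is turned clockwise to its stop (value of joint knob above 1.2 rad), for 0.1 s.
4. the knob has sprung back (value of joint knob below 0.1 rad), for 0.2 s.
At the end, for the whole second after the job is handed in: every bush lies within the basket (its centre within the basket's 200 x 120 mm and less than 40 mm above its floor), the drift's handle centre is over the felt mat and less than 20 mm above the bench, the knob is back within 0.1 rad of rest, all at rest (x of bush0 in the frame of basket between -0.1 and 0.1 m and y of bush0 in the frame of basket between -0.06 and 0.06 m and z of each of bush0, bush1, bush2 in the frame of basket below 0.04 m and linear speed of each of bush0, bush1, bush2, drift below 0.03 m/s and x of bush1 in the frame of basket between -0.1 and 0.1 m and y of bush1 in the frame of basket between -0.06 and 0.06 m and x of bush2 in the frame of basket between -0.1 and 0.1 m and y of bush2 in the frame of basket between -0.06 and 0.06 m and x of drift in the frame of mat between -0.11 and 0.11 m and y of drift in the frame of mat between -0.06 and 0.06 m and z of drift in the frame of mat below 0.02 m and value of joint knob below 0.1 rad); the robot touches nothing.
It fails at once if the gripper touches bush0 while it is in its bore (y of bush0 in the frame of block between -0.05 and 0.03 m and z of bush0 in the frame of block below 0.06 m and x of bush0 in the frame of block between -0.1 and 0.1 m and contact force between the fingers and bush0 above 1 N).
It fails at once if the gripper touches bush1 while it is in its bore (y of bush1 in the frame of block between -0.05 and 0.03 m and z of bush1 in the frame of block below 0.06 m and x of bush1 in the frame of block between -0.1 and 0.1 m and contact force between the fingers and bush1 above 1 N).
It fails at once if the gripper touches bush2 while it is in its bore (y of bush2 in the frame of block between -0.05 and 0.03 m and z of bush2 in the frame of block below 0.06 m and x of bush2 in the frame of block between -0.1 and 0.1 m and contact force between the fingers and bush2 above 1 N).
It fails at once if a hand tool or the loose glass is disturbed (moved more than 40 mm) (distance of any of panes, brush, screwdriver, hammer from where it was at the start of the episode above 0.04 m).
Of bush0, bush1, bush2 only 2 to 3 are there at a start; the rules pass over those that are not, and their reading is None.
At some moment in a run one of drift may be knocked a few centimetres aside while the robot is not near it.
Once in a run the grip may slacken for a moment while it holds something.
It also fails if it takes over 210 s, if anything falls off the work surface, if the arm or the gripper's body presses on something with over 40 N, if the wrist force passes 120 N, or if a joint passes its speed limit or range.

### The arm

A 6-joint arm with a two-finger parallel gripper is mounted at the origin on the work surface. World frame = base frame: x ahead of the robot, y to its left, z up, the work surface at z = 0. Lengths are in m, angles in rad, forces in N, time in s.
With the tool pointing down it reaches from about 0.425 to 0.95 m from the base axis. Payload 14.7 kg.
Tool frame: the origin (TCP) lies midway between the tips of the shut fingers; the grasp point (between the pads) lies 19 mm behind it; z points along the fingers, y is the line along which they close (so a half turn about z gives the same grasp; the last joint's range is limited). The gripper opens to 85 mm and grips with 20 to 120 N. Pads are 22 mm wide; open, the fingers measure 114 mm over their backs; the gripper's body (76 mm by 85 mm) begins 54 mm behind the grasp point. The pads swing forward as they close: fully open they stand 13 mm farther back than shut.
Start: joints at [1.152, 0.48, 1.596, -0, 1.065, -0.047], TCP at [0.236, 0.606, 0.231] pointing down, gripper open.
Joint ranges: [-2.75, 2.75], [-0.82, 2.05], [0.23, 2.67], [-1.56, 4.7], [0.09, 2.69], [-2.92, 2.92]. Speed limits (rad/s): [1.89, 1.89, 2.39, 3.01, 3.01, 3.01].

### API

Orientations are given as [roll, pitch, yaw] about the fixed x, y, z axes, in that order (R = Rz(yaw) Ry(pitch) Rx(roll)).
In Python, from station import ctrl gives the robot as it stands.
- The arm moves only by the tool drive_tool, never from a script. Its argument "moves" is a list that holds one entry, the list of rows, each a list of 5 numbers: the shift along the tool's x, y, z in cm, then the turn about the tool's z in degrees, then the opening, from -1 (shut) to 1 (fully open). A call has 1 to 5 rows; each row shifts and turns the commanded pose from where the row before left it, along the tool's axes as they then stand; what a row does not reach is not made up. A row lasts 1/10 s, in which the tool goes at most 50 mm and 8.59 degrees, less where a joint would pass 70% of its speed; a pose out of reach is approached as far as the arm can. A call is refused whole if a number of a shift passes 5 or a number of a turn 8.59, either way. A call with a gripper value outside its range is refused whole. The fingers move at their own pace and stop on an object; "squeeze" is the grip in N (left out, the last holds). Time passes only in rows, so rows that do not move let the fingers close. It gives the time, the measured TCP pose, the force, the opening and the grip force at its end, in the units of the state.
- ctrl.state(): the state, without advancing time (a new reading comes with each control period).
- ctrl.read_camera(name): name is "scene" or "top" or "wrist"; returns the picture (420x560x3 uint8, red, green, blue); there is no depth.
- ctrl.calibration(name): a dict with "intrinsics" (3x3 intrinsics, pixels), "eye" and "orientation" of the camera in the world. Camera axes: x right, y down, z forward; pixel columns grow to the right and rows downward; lengths in m; the calibration is good to about 2 mm. A picture is of the moment at which its call begins: read the wrist's pose just before it. calibration takes no time and is no camera call; for the wrist camera it gives the pose at the moment of the call.
- ctrl.close_job(): hands the job in; it is judged then, once.
The state is a dict: "time_s": time; "joint_pos": joint angles; "joint_velocities": joint speeds; "joint_efforts": joint torques, N m; "tool_pos": TCP position; "tcp_rot": TCP orientation; "force": force on the tool from outside, world axes, zero at the start; "moment": the same for the moment, N m; "gripper_width": finger opening in m; "grip_force": force on a finger pad.
Only numpy, scipy, OpenCV 4.12 (cv2) and the standard library are available. Lean on these libraries where they do the work, as an engineer would, in place of code of your own. Each camera call takes 0.05 s, during which the arm holds its last target. There are 200 camera calls.

## Working session

There is one attempt and no reset: what is moved stays moved. The work goes in short steps, Python scripts to look and compute and a tool call to move; the robot and the scene stay as the last step left them, time stands still between calls to the robot, and variables do not carry over. Pictures are saved under pics/ and viewed, at most 14 in all, crops included, and the job is handed in when it is done.

Besides the shell and the picture viewer there is one more tool, called after "Emit:" by a JSON object that holds its "name" and its "arguments". drive_tool: Moves the arm, as the interface text tells. Its arguments: {"type":"object","properties":{"moves":{"type":"array","items":{"type":"array","items":{"type":"array","items":{"type":"number"}}}},"squeeze":{"type":"number"}},"required":["moves"]}

```bash
mkdir -p pics; ls; python3 - <<'E'
from station import ctrl
import cv2
for n in("scene","top"):
    cv2.imwrite(f"pics/{n}0.png",cv2.resize(ctrl.read_camera(n)[:,:,::-1],(800,600),interpolation=cv2.INTER_CUBIC))
    c=ctrl.calibration(n);print(n,c)
print(ctrl.state())
E
```

```text
pics
scene {'intrinsics': array([[457.7396712 ,   0.        , 270.49994454],
       [  0.        , 457.7396712 , 212.41941263],
       [  0.        ,   0.        ,   1.        ]]), 'eye': array([ 1.13304598, -0.17854952,  1.07910996]), 'orientation': array([-2.54262625, -0.00809613,  1.13273004])}
top {'intrinsics': array([[406.89682166,   0.        , 281.78693592],
       [  0.        , 406.89682166, 211.68010797],
       [  0.        ,   0.        ,   1.        ]]), 'eye': array([0.32743726, 0.1455146 , 1.13216147]), 'orientation': array([-2.94729715, -0.01407475, -1.55310348])}
{'time_s': 0.1, 'joint_pos': array([ 1.15241624e+00,  4.80775542e-01,  1.59680353e+00, -1.28010788e-05,
        1.06512378e+00, -4.66328016e-02]), 'joint_velocities': array([ 9.30695163e-04, -1.90171239e-03, -1.52757642e-03,  2.51019144e-05,
       -8.16284516e-04,  2.40574809e-03]), 'joint_efforts': array([ 1.68976516e-03, -9.52245998e+01, -4.31036532e+01, -2.16799399e-04,
        5.30406614e-03, -1.54393609e-05]), 'tool_pos': array([0.23596034, 0.60525676, 0.23073514]), 'tcp_rot': array([-3.14048314e+00, -4.05731466e-05,  2.76985155e+00]), 'force': array([-0.27687217,  0.04287178,  0.00415533]), 'moment': array([-0.03040571,  0.01162454,  0.00323196]), 'grip_force': 0.0, 'gripper_width': 0.0857535086389358}
```

View pics/scene0.png

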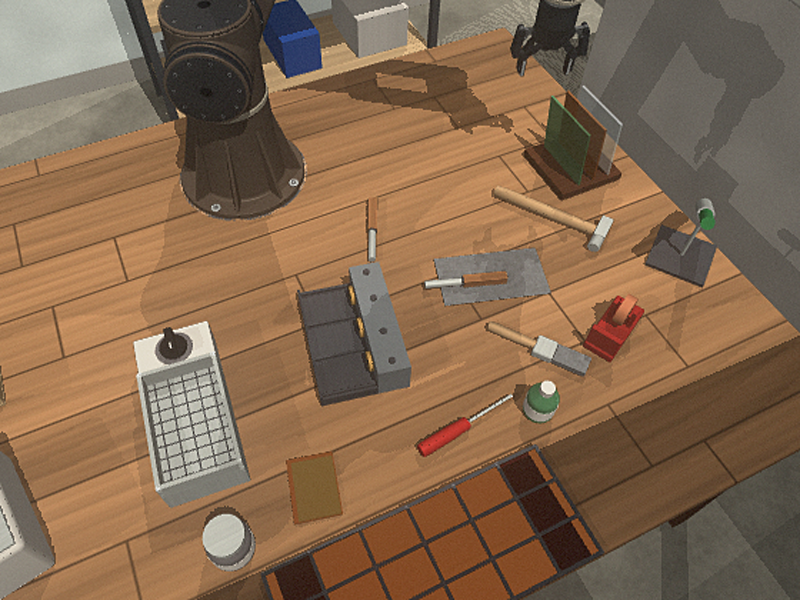

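View pics/top0.png

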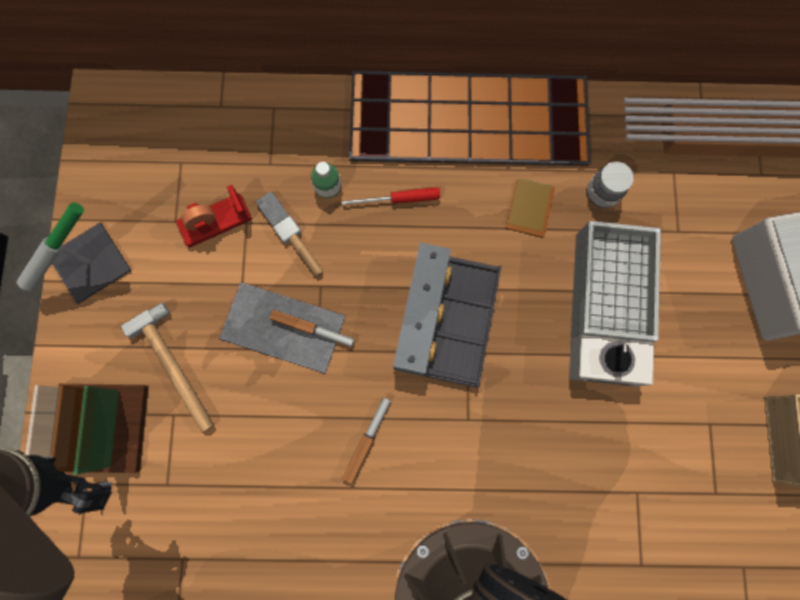

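The scene and top views show all three bores with a bronze flange. The leftmost drift lies on the mat: in the top view its handle end is at (271,317), the collar at (315,333) and the tip at (353,344). The block's top runs from (437,247) to (408,370), and the cleaner's knob is at (619,358).

```bash
cat > h.py <<'E'
import numpy as np, cv2
from scipy.spatial.transform import Rotation as Ro
from scipy.optimize import least_squares
from station import ctrl
def cal(n):
    c=ctrl.calibration(n); return c["intrinsics"],np.array(c["eye"]),Ro.from_euler('xyz',c["orientation"]).as_matrix()
def ray(c,px,z,s=.7):
    K,e,R=c; d=R@np.linalg.solve(K,[px[0]*s,px[1]*s,1]); return e+d*(z-e[2])/d[2]
def proj(c,P):
    K,e,R=c; q=(np.atleast_2d(P)-e)@R@K.T; return q[:,:2]/q[:,2:]
def fit(obs,x0):   # obs: list of (cal, local xyz, pixel(native)); pose x,y,yaw at z=0
    def W(p,l): c,s=np.cos(p[2]),np.sin(p[2]); return [p[0]+c*l[0]-s*l[1],p[1]+s*l[0]+c*l[1],l[2]]
    f=lambda p: np.concatenate([proj(c,W(p,l))[0]-px for c,l,px in obs])
    r=least_squares(f,x0,loss='soft_l1'); return r.x,np.round(f(r.x).reshape(-1,2),1)
def rel(target,yaw=None):  # tool-frame shift (cm) and turn (deg) to target
    s=ctrl.state(); R=Ro.from_euler('xyz',s["tcp_rot"]).as_matrix()
    print("tcp",s["tool_pos"].round(4),"yaw",np.degrees(s["tcp_rot"][2]).round(1),"shift cm",(R.T@(np.array(target)-s["tool_pos"])*100).round(2),
      "turn", None if yaw is None else round((np.degrees(s["tcp_rot"][2])-yaw+180)%360-180,2))
E
python3 - <<'E'
from h import *
t=cal("top")
S=cal("scene")
for n,p,z in [("drift end",(271,317),.014),("collar",(315,333),.014),("tip",(353,344),.014),("knob",(619,358),.1)]: print(n,ray(t,p,z).round(3))
for n,p,z in [("sd collar",(464,281),.014),("sd tip",(425,285),.014),("knob",(172,345),.1)]: print(n,ray(S,p,z).round(3))
ob=[(t,l,np.array(p)*.7) for l,p in [((.12,.03,.075),(424,244)),((.12,-.03,.075),(450,250)),((-.12,-.03,.075),(421,374)),((-.12,.03,.075),(395,366))]]
ob+=[(S,l,np.array(p)*.7) for l,p in [((.12,.03,.075),(410,368)),((.12,-.03,.075),(380,378)),((-.12,-.03,.075),(349,268)),((-.12,.03,.075),(377,264))]]
print("block",*fit(ob,[.5,0.1,-.2]))
ob=[(t,l,np.array(p)*.7) for l,p in [((.11,.06,.004),(326,371)),((-.11,.06,.004),(220,340)),((-.11,-.06,.004),(240,284)),((.11,-.06,.004),(345,318))]]
ob=[(c,(l[0],-l[1],l[2]),p) for c,l,p in ob]
print("mat",*fit(ob,[.5,0.3,-1.7]))
ob=[(t,l,np.array(p)*.7) for l,p in [((.1075,.0675,.085),(584,223)),((.1075,-.0675,.085),(660,228)),((-.1075,-.0675,.085),(656,340)),((-.1875,-.0675,.07),(652,383)),((-.1875,.0675,.07),(571,381))]]
ob+=[(S,l,np.array(p)*.7) for l,p in [((.1075,.0675,.085),(247,481)),((.1075,-.0675,.085),(160,503)),((-.1875,-.0675,.07),(135,341)),((-.1875,.0675,.07),(208,323))]]
print("cleaner",*fit(ob,[.5,-0.3,0]))
E
```

```text
drift end [0.514 0.389 0.014]
collar [0.484 0.302 0.014]
tip [0.464 0.228 0.014]
knob [ 0.438 -0.254  0.1  ]
sd collar [0.494 0.303 0.014]
sd tip [0.47  0.227 0.014]
knob [ 0.454 -0.262  0.1  ]
block [ 0.53069419  0.09455255 -0.19558662] [[-1.8 -1.8]
 [ 1.7 -1.4]
 [ 3.9 -1. ]
 [-0.5 -0.4]
 [ 0.2 -0.9]
 [-2.2 -2.9]
 [-0.7 -0.8]
 [ 0.8 -2. ]]
mat [ 0.49377616  0.36726585 -1.85287399] [[ 0.1  2.3]
 [-0.9  0.4]
 [ 0.1 -0.6]
 [ 0.5 -1.6]]
cleaner [ 0.5885934  -0.2708558  -0.08087602] [[  1.9  -2.4]
 [ -1.6  -1. ]
 [  0.   -1. ]
 [ -0.1  -0. ]
 [  4.9  -3.8]
 [ -0.8 -14.2]
 [ -0.2  -9. ]
 [ -0.3  -0.3]
 [  0.9  -3. ]]
```

Emit:
{"name": "drive_tool", "arguments": {"moves": [[[0, 0, 0, 8.59, 1], [0, 0, 0, 8.59, 1], [0, 0, 0, 8.59, 1], [0, 0, 0, 8.59, 1], [0, 0, 0, 8.59, 1]]]}}

```text
time_s: 0.6
tool_pos: [0.236, 0.6053, 0.2309]
tcp_rot: [-3.141, 0.0, 2.014]
force: [-0.1, -0.4, -0.0]
gripper_width: 0.0854
grip_force: 0.0
```

Emit:
{"name": "drive_tool", "arguments": {"moves": [[[0, 0, 0, 8.59, 1], [0, 0, 0, 8.59, 1], [0, 0, 0, 8.59, 1], [0, 0, 0, 8.59, 1], [0, 0, 0, 8.59, 1]]]}}

```text
time_s: 1.1
tool_pos: [0.236, 0.6054, 0.2309]
tcp_rot: [-3.142, 0.001, 1.264]
force: [0.4, 0.9, 0.3]
gripper_width: 0.0853
grip_force: 0.0
```

```bash
python3 - <<'E'
from h import *
rel([.50,.345,.23],72.7)
c=ctrl.calibration("wrist"); print(c, ctrl.state()["tool_pos"])
E
```

```text
tcp [0.236  0.6054 0.2309] yaw 72.4 shift cm [-16.86  33.02   0.1 ] turn -0.26
{'intrinsics': array([[371.72694956,   0.        , 283.12013318],
       [  0.        , 371.72694956, 204.42813807],
       [  0.        ,   0.        ,   1.        ]]), 'eye': array([0.25967917, 0.68021754, 0.37278618]), 'orientation': array([ 2.83161944e+00, -5.09776671e-04, -3.05755297e-01])} [0.23603342 0.60536698 0.23090908]
```

Emit:
{"name": "drive_tool", "arguments": {"moves": [[[-2, 4, 0, 0, 1], [-2, 4, 0, 0, 1], [-2, 4, 0, 0, 1], [-2, 4, 0, 0, 1], [-2, 4, 0, 0, 1]]]}}

```text
time_s: 1.6
tool_pos: [0.3985, 0.4494, 0.2311]
tcp_rot: [-3.141, 0.0, 1.271]
force: [0.7, 1.0, 0.0]
gripper_width: 0.0859
grip_force: 0.0
```

Emit:
{"name": "drive_tool", "arguments": {"moves": [[[-2, 4, 1, 0, 1], [-2, 4, 1, 0, 1], [-2.9, 4, 1, 0, 1], [0, 1, 1, 0, 1], [0, 0, 0, 0, 1]]]}}

```text
time_s: 2.1
tool_pos: [0.5019, 0.3452, 0.1899]
tcp_rot: [-3.14, 0.002, 1.268]
force: [-0.3, 0.5, 0.5]
gripper_width: 0.0857
grip_force: 0.0
```

```bash
python3 - <<'E'
from h import *
rel([.50,.345,.2],72.7)
im=ctrl.read_camera("wrist")
cv2.imwrite("pics/w1.png",cv2.resize(im[:,:,::-1],(800,600),interpolation=cv2.INTER_CUBIC))
im=ctrl.read_camera("top")
cv2.imwrite("pics/t1.png",cv2.resize(im[150:290,250:480,::-1],None,fx=3.4,fy=3.4,interpolation=cv2.INTER_CUBIC))
E
```

```text
tcp [0.5019 0.3452 0.1899] yaw 72.6 shift cm [-0.08 -0.17 -1.01] turn -0.07
```

View pics/w1.png

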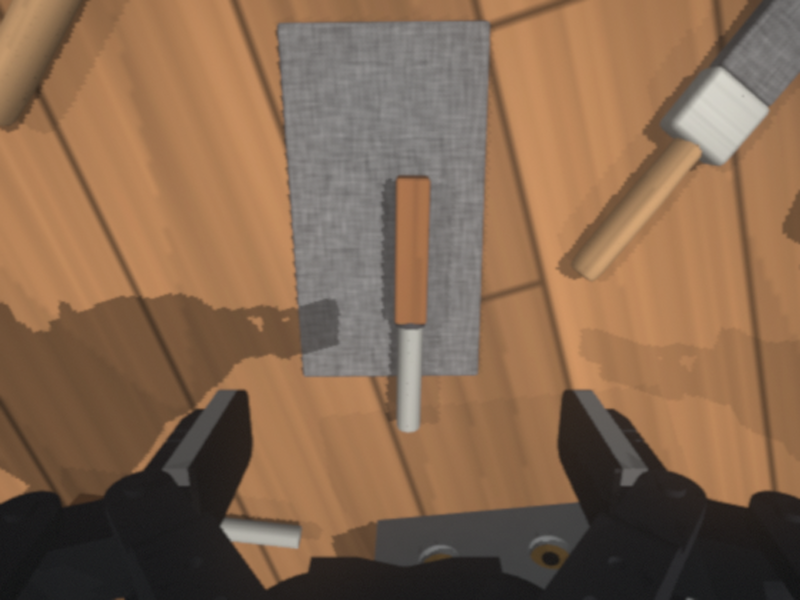

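View pics/t1.png

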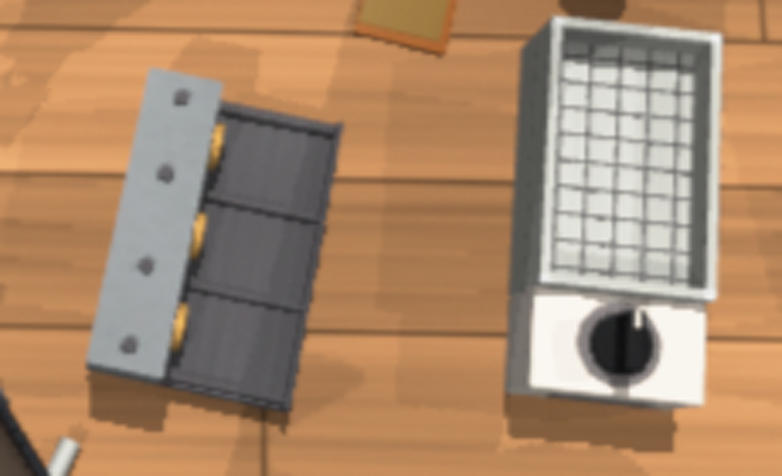

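The wrist view shows the drift handle from (413,177) to (410,325) and its tip at (409,430), with the mat's corners at (280,23), (489,22), (479,376) and (304,376). The top crop gives the block, tank and knob corners.

```bash
python3 - <<'E'
from h import *
w=cal("wrist");t=cal("top")
a,b,c=ray(w,(413,177),.024),ray(w,(410,325),.024),ray(w,(409,430),.016)
print(a,b,c,(a+b)/2,np.degrees(np.arctan2(*(b-a)[1::-1])),np.linalg.norm(a-b))
rel([*((a+b)/2)[:2],.006],np.degrees(np.arctan2(*(a-b)[1::-1])))
m=np.array([ray(w,p,.004) for p in [(280,23),(489,22),(479,376),(304,376)]]);print("mat",m.mean(0),np.degrees(np.arctan2(*(m[2]+m[3]-m[0]-m[1])[1::-1])))
o=np.array([250,150]);T=lambda p:np.array(p)/3.4+o
ob=[(t,l,T(p)) for l,p in [((.12,.03,.075),(150,70)),((.12,-.03,.075),(221,82)),((-.12,-.03,.075),(164,379)),((-.12,.03,.075),(88,367))]]
print("block",*fit(ob,[.5,0.1,-.2]))
ob=[(t,l,T(p)) for l,p in [((.1075,.0675,.085),(554,17)),((.1075,-.0675,.085),(721,35)),((-.1075,-.0675,.085),(716,299)),((-.1875,-.0675,.07),(703,405)),((-.1875,.0675,.07),(528,389)),((-.1075,.0675,.085),(540,284))]]
print("cleaner",*fit(ob,[.5,-0.3,0]))
print("knob",ray(t,T((622,342)),.106,1))
E
```

```text
[0.51973685 0.3921021  0.024     ] [0.49160625 0.30596996 0.024     ] [0.46762729 0.22962351 0.016     ] [0.50567155 0.34903603 0.024     ] -108.08694302208751 0.09060947243452207
tcp [0.5007 0.3472 0.1912] yaw 72.8 shift cm [ 0.34  0.44 18.52] turn 0.86
mat [0.49767412 0.3712598  0.004     ] -106.58135955889769
block [ 0.52728854  0.096636   -0.18087473] [[-0.6 -0.4]
 [ 0.3  0.4]
 [ 0.3  0.6]
 [-0.1 -0.5]]
cleaner [ 0.5848823  -0.27455355 -0.08947475] [[-0.5 -0.2]
 [ 0.1 -0.1]
 [-0.2  0.7]
 [ 0.4  0.6]
 [ 0.2 -0.3]
 [-0.  -0.5]]
knob [ 0.43689162 -0.25046986  0.106     ]
```

Emit:
{"name": "drive_tool", "arguments": {"moves": [[[0.3, 0.4, 4, 0.9, 0], [0, 0, 4.5, 0, 0], [0, 0, 4, 0, 0], [0, 0, 3, 0, 0], [0, 0, 3, 0, 0]]], "squeeze": 80}}

```text
time_s: 2.7
tool_pos: [0.5048, 0.3501, 0.0055]
tcp_rot: [3.142, -0.0, 1.257]
force: [0.8, -0.4, 0.5]
gripper_width: 0.0426
grip_force: 0.0
```

Emit:
{"name": "drive_tool", "arguments": {"moves": [[[0, 0, 0, 0, 0], [0, 0, 0, 0, -0.3], [0, 0, 0, 0, -1], [0, 0, 0, 0, -1], [0, 0, 0, 0, -1]]]}}

```text
time_s: 3.2
tool_pos: [0.5059, 0.3493, 0.0074]
tcp_rot: [3.141, -0.001, 1.255]
force: [-3.8, 4.8, 7.9]
gripper_width: 0.018
grip_force: 79.3
```

Emit:
{"name": "drive_tool", "arguments": {"moves": [[[0, 0, -4, 0, -1], [0, 0, -4, -7.7, -1], [-2, 2.2, -3, 0, -1], [-2, 2.2, 0, 0, -1], [-2.2, 2.2, 0, 0, -1]]]}}

```text
time_s: 3.7
tool_pos: [0.5606, 0.2755, 0.1182]
tcp_rot: [3.139, -0.002, 1.39]
force: [0.6, -0.6, -3.3]
gripper_width: 0.0184
grip_force: 79.4
```

Emit:
{"name": "drive_tool", "arguments": {"moves": [[[0, 0, 0, 0, -1], [0, 0, 0, 0, -1]]]}}

```text
time_s: 3.9
tool_pos: [0.5596, 0.2751, 0.1165]
tcp_rot: [-3.141, -0.0, 1.388]
force: [-0.8, 0.7, -2.4]
gripper_width: 0.0178
grip_force: 79.4
```

```bash
python3 - <<'E'
from h import *
rel([.56,.2766,.12],79.6); w=cal("wrist"); np.save("w2.npy",np.array(w,dtype=object),allow_pickle=True)
im=ctrl.read_camera("wrist")
cv2.imwrite("pics/w2.png",cv2.resize(im[:,:,::-1],(800,600),interpolation=cv2.INTER_CUBIC))
print(ctrl.state()["grip_force"])
E
```

```text
tcp [0.5596 0.2751 0.1165] yaw 79.5 shift cm [ 0.16  0.01 -0.35] turn -0.09Traceback (most recent call last):
  File "<stdin>", line 2, in <module>
ValueError: could not broadcast input array from shape (3,3) into shape (3,)
```

```bash
python3 - <<'E'
from h import *
im=ctrl.read_camera("wrist")
cv2.imwrite("pics/w2.png",cv2.resize(im[:,:,::-1],(800,600),interpolation=cv2.INTER_CUBIC))
E
```

```text
(no output)
```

View pics/w2.png

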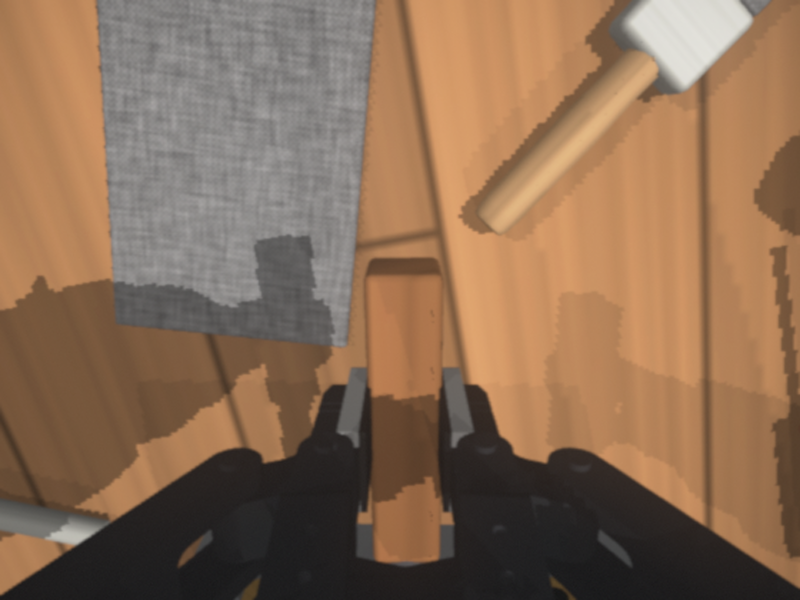

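The wrist view shows the drift held straight (handle column 367–440) and the block hidden by the gripper. I'll get the block from the first wrist picture, w1, where the bore-1 hole is at (549,558) and the block's top edge runs (375,520)–(585,503).

```bash
cat >> h.py <<'E'
def camat(tcp,rot):  # wrist cal for another tool pose
    K,e,R=cal("wrist"); s=ctrl.state(); Rt=Ro.from_euler('xyz',s["tcp_rot"]).as_matrix(); Rn=Ro.from_euler('xyz',rot).as_matrix()
    return K,np.array(tcp)+Rn@Rt.T@(e-s["tool_pos"]),Rn@Rt.T@R
E
python3 - <<'E'
from h import *
w=camat([.5012,.3467,.1910],[np.pi,0,np.radians(72.7)]); t=cal("top")
print(ray(w,(413,177),.024),ray(w,(409,430),.016))
h=ray(w,(549,557),.045); print("hole",h, "edge",ray(w,(375,520),.075),ray(w,(585,503),.075))
for p in ([.5273,.0966,-.181],[.5307,.0946,-.1956]):
    c,s=np.cos(p[2]),np.sin(p[2]); R=np.array([[c,-s],[s,c]])
    print(R.T@(h[:2]-p[:2]),R.T@(ray(w,(375,520),.075)[:2]-p[:2]),R.T@(ray(w,(585,503),.075)[:2]-p[:2]))
# top camera check on mat corners vs wrist
m=[ray(w,p,.004) for p in [(280,23),(489,22),(479,376),(304,376)]]
print(proj(t,m)/.7)
E
python3 - <<'E'
import cv2,numpy as np
im=cv2.imread("pics/w1.png")[490:575,350:620]
cv2.imwrite("pics/w1c.png",cv2.resize(im,None,fx=2.9,fy=2.9,interpolation=cv2.INTER_CUBIC))
im=cv2.imread("pics/top0.png")[260:400,200:440]
cv2.imwrite("pics/top0c.png",cv2.resize(im,None,fx=2.5,fy=2.5))
E
cd pics; python3 -c "
import cv2,numpy as np
a=cv2.imread('w1c.png');b=cv2.imread('top0c.png');w=max(a.shape[1],b.shape[1])
p=lambda i:np.pad(i,((0,0),(0,w-i.shape[1]),(0,0)))
cv2.imwrite('cmb.png',np.vstack([p(a),p(b)]));print(a.shape,b.shape)"
```

```text
[0.52058562 0.39165114 0.024     ] [0.46829315 0.22935195 0.016     ]
hole [0.53500594 0.12463379 0.045     ] edge [0.44166208 0.21290513 0.075     ] [0.56257901 0.18791027 0.075     ]
[0.0025336 0.028963 ] [-0.10517542  0.09898922] [0.01826564 0.09616933]
[-0.00161339  0.03029796] [-0.11033328  0.09874422] [0.01313579 0.09772681]
[[217.40299765 336.86092882]
 [239.16237857 281.2682422 ]
 [344.03453659 313.84036893]
 [323.35867388 371.89565708]]
(246, 783, 3) (350, 600, 3)
```

View pics/cmb.png

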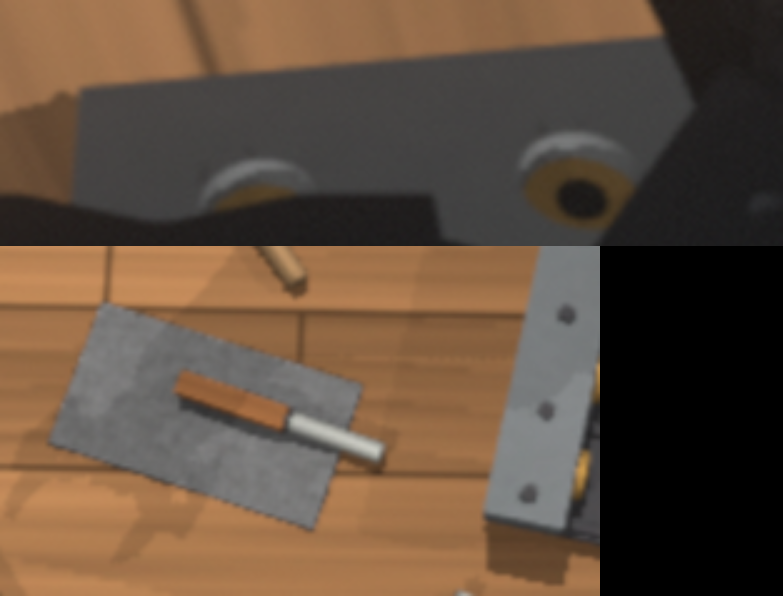

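The combined crop shows the bottom edge of the entry face, with the bore 0 and bore 1 mouth tops at (438.6,545) and (547.6,536) and the bush-1 hole at (550.7,558.6) in w1 pixels.

```bash
python3 - <<'E'
from h import *
t=cal("top");S=cal("scene");o=np.array([250,150]);T=lambda p:np.array(p)/3.4+o
top=[(t,l,T(p)) for l,p in [((.12,.03,.075),(150,70)),((.12,-.03,.075),(221,82)),((-.12,-.03,.075),(164,379)),((-.12,.03,.075),(88,367))]]
for tcp,yaw in (([.5012,.3467,.1910],72.7),([.5019,.3452,.1899],72.6)):
    w=camat(tcp,[np.pi,0,np.radians(yaw)])
    W=[(w,l,np.array(p)*.7) for l,p in [((-.12,.03,0),(377.6,521)),((0,.024,.045),(550.7,558.6)),((0,.03,.0595),(547.6,535.9)),((-.075,.03,.0595),(438.6,545.2))]]
    print(*fit(W,[.53,.1,-.2]))
    K,e,R=w; 
    d=ray(w,(577.6,503.1),0)-ray(w,(377.6,521),0); print("edge yaw",np.arctan2(d[1],d[0]))
    print("both",*fit(W+top,[.53,.1,-.2]))
E
```

```text
[0.54012954 0.1247973  0.02480242] [[ -0.1  -0.8]
 [ -2.1 -21.7]
 [  2.6   0.7]
 [ -0.   15.3]]
edge yaw -0.19349474597168526
both [ 0.52980772  0.099884   -0.1888146 ] [[-1.7 -0.4]
 [-1.6 -0. ]
 [ 4.4 23. ]
 [ 0.1 23.7]
 [-1.4 -1.4]
 [-0.5 -0.4]
 [-1.3 -0.4]
 [-1.7 -1.7]]
[0.54070905 0.12424701 0.02443236] [[ -0.2  -0.8]
 [ -1.8 -21.8]
 [  3.    0.6]
 [  0.   15.4]]
edge yaw -0.19524007522367973
both [ 0.53025857  0.09947847 -0.18904271] [[-1.9 -0.4]
 [-1.4 -0.1]
 [ 4.6 22.9]
 [-0.  23.8]
 [-1.2 -1.5]
 [-0.4 -0.6]
 [-1.2 -0.6]
 [-1.5 -1.9]]
```

```bash
python3 - <<'E'
from h import *
t=cal("top");o=np.array([250,150]);T=lambda p:np.array(p)/3.4+o
top=[(t,l,T(p)) for l,p in [((.12,.03,.075),(150,70)),((.12,-.03,.075),(221,82)),((-.12,-.03,.075),(164,379)),((-.12,.03,.075),(88,367))]]
for tcp,yaw in (([.5012,.3467,.1910],72.7),([.5019,.3452,.1899],72.6)):
    w=camat(tcp,[np.pi,0,np.radians(yaw)])
    W=[(w,l,np.array(p)*.7) for l,p in [((-.12,.03,0),(377.6,521)),((0,.024,.045),(550.7,558.6)),((0,.03,.0305),(547.6,535.9)),((-.075,.03,.0305),(438.6,545.2))]]
    print(*fit(W,[.53,.1,-.2]))
    print("both",*fit(W+top,[.53,.1,-.2]))
p=[.5312,.1003,-.193]
c,s=np.cos(p[2]),np.sin(p[2]);R=np.array([[c,-s],[s,c]])
E
```

```text
[ 0.53171164  0.09917518 -0.18757113] [[ 0.1 -0.2]
 [ 0.4  0.1]
 [-1.4 -0.1]
 [ 0.3  0.3]]
both [ 0.53116799  0.0986292  -0.19159049] [[-0.1 -0.1]
 [ 0.1  0.6]
 [-1.7  0.4]
 [ 0.   0.6]
 [-0.8 -1.8]
 [ 0.1 -0.8]
 [-1.  -0.9]
 [-1.3 -2.3]]
[ 0.53217222  0.09866026 -0.1885672 ] [[-0.  -0.2]
 [ 0.7  0.1]
 [-1.2 -0.2]
 [ 0.2  0.3]]
both [ 0.53163416  0.09822704 -0.19143549] [[-0.4 -0.1]
 [ 0.3  0.6]
 [-1.5  0.3]
 [-0.1  0.6]
 [-0.7 -2. ]
 [ 0.2 -1. ]
 [-0.8 -1.1]
 [-1.1 -2.4]]
```

```bash
cat >> h.py <<'E'
B=np.array([.5315,.099,-.19])
def bl(x,y,p=B): c,s=np.cos(p[2]),np.sin(p[2]); return p[0]+c*x-s*y,p[1]+s*x+c*y
def loc(q,p=B): c,s=np.cos(p[2]),np.sin(p[2]); a,b=np.array(q[:2])-p[:2]; return c*a+s*b,-s*a+c*b
E
python3 - <<'E'
from h import *
rel([*bl(0,.173),.0385],79.1); print(loc(ctrl.state()["tool_pos"]))
E
```

```text
tcp [0.5591 0.2757 0.1164] yaw 79.6 shift cm [-0.57  0.62  7.79] turn 0.46
(np.float64(-0.006212545608734198), np.float64(0.17870629610767777))
```

Emit:
{"name": "drive_tool", "arguments": {"moves": [[[-0.5, 0.6, 4, 0.5, -1], [0, 0, 3.8, 0, -1], [0, 0, 0, 0, -1], [0, 0, 0, 0, -1], [0, 0, 0, 0, -1]]]}}

```text
time_s: 4.45
tool_pos: [0.5653, 0.2706, 0.0402]
tcp_rot: [3.14, -0.001, 1.381]
force: [0.7, -0.3, -2.0]
gripper_width: 0.018
grip_force: 79.2
```

```bash
python3 - <<'E'
from h import *
rel([*bl(0,.173),.0385],79.1); print(loc(ctrl.state()["tool_pos"]))
im=ctrl.read_camera("scene"); a=im[150:290,190:370,::-1]
cv2.imwrite("pics/s3.png",cv2.resize(a,None,fx=4,fy=4,interpolation=cv2.INTER_CUBIC))
E
```

```text
tcp [0.5653 0.2706 0.0402] yaw 79.1 shift cm [-0.19 -0.07  0.17] turn 0.04
(np.float64(0.0007459353378816702), np.float64(0.1749296754173078))
```

View pics/s3.png

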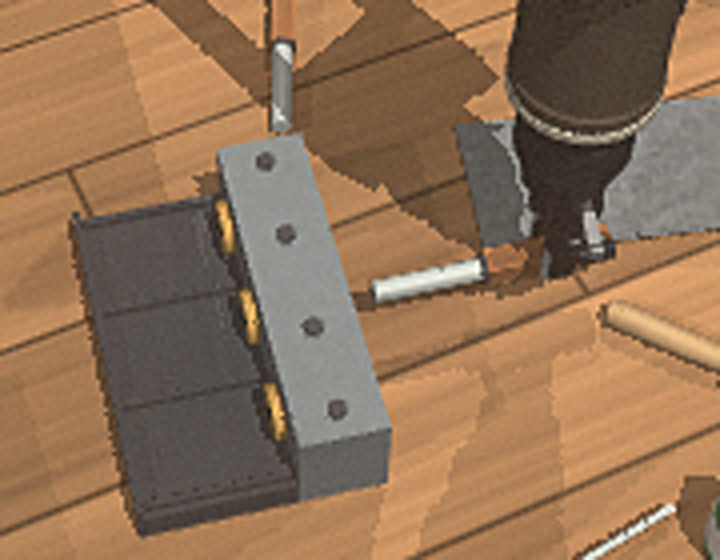

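The drift is level and lined up with bore 1, with its tip about 2 cm off the face.

Emit:
{"name": "drive_tool", "arguments": {"moves": [[[0, -0.1, 0.2, 0, -1], [-1, 0, 0, 0, -1], [-0.8, 0, 0, 0, -1], [-0.5, 0, 0, 0, -1], [-0.3, 0, 0, 0, -1]]]}}

```text
time_s: 5.0
tool_pos: [0.5591, 0.2441, 0.0367]
tcp_rot: [3.141, -0.001, 1.379]
force: [1.1, 16.8, -2.4]
gripper_width: 0.018
grip_force: 79.3
```

Emit:
{"name": "drive_tool", "arguments": {"moves": [[[-0.4, 0, 0, 0, -1], [-0.4, 0, 0, 0, -1]]]}}

```text
time_s: 5.2
tool_pos: [0.5585, 0.2378, 0.037]
tcp_rot: [3.139, -0.003, 1.379]
force: [0.9, 16.4, -2.3]
gripper_width: 0.0178
grip_force: 79.3
```

Emit:
{"name": "drive_tool", "arguments": {"moves": [[[-0.4, 0, 0, 0, -1], [-0.4, 0, 0, 0, -1], [-0.4, 0, 0, 0, -1]]]}}

```text
time_s: 5.5
tool_pos: [0.5561, 0.2261, 0.037]
tcp_rot: [3.139, -0.003, 1.379]
force: [0.4, 17.1, -2.6]
gripper_width: 0.018
grip_force: 79.3
```

Emit:
{"name": "drive_tool", "arguments": {"moves": [[[-0.7, 0, 0, 0, -1], [-0.7, 0, 0, 0, -1], [-0.7, 0, 0, 0, -1], [-0.7, 0, 0, 0, -1], [-0.5, 0, 0, 0, -1]]]}}

```text
time_s: 6.0
tool_pos: [0.5489, 0.1921, 0.0366]
tcp_rot: [3.141, -0.001, 1.38]
force: [0.0, 1.6, -2.6]
gripper_width: 0.018
grip_force: 79.2
```

Emit:
{"name": "drive_tool", "arguments": {"moves": [[[-0.4, 0, 0, 0, -1], [-0.4, 0, 0, 0, -1], [-0.3, 0, 0, 0, -1], [0, 0, 0, 0, -1]]]}}

```text
time_s: 6.4
tool_pos: [0.5464, 0.1811, 0.0363]
tcp_rot: [-3.141, 0.0, 1.38]
force: [-0.5, 1.2, -3.0]
gripper_width: 0.0182
grip_force: 79.2
```

```bash
python3 - <<'E'
from h import *
print(loc(ctrl.state()["tool_pos"]))
im=ctrl.read_camera("scene"); a=im[150:290,190:370,::-1]
cv2.imwrite("pics/s4.png",cv2.resize(a,None,fx=4,fy=4,interpolation=cv2.INTER_CUBIC))
E
```

```text
(np.float64(-0.0008785715012999372), np.float64(0.08338543880322952))
```

View pics/s4.png

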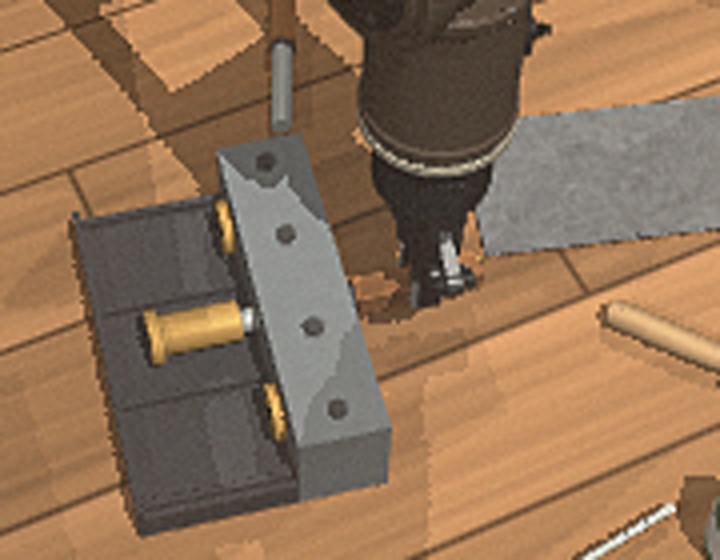

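Bush 1 is out on the ledge with its flange toward the lip, and the rod tip shows just past the exit face. Next is bore 2.

Emit:
{"name": "drive_tool", "arguments": {"moves": [[[3, 0, 0, 0, -1], [3, 0, 0, 0, -1], [2.7, 0, -0.1, 0, -1], [0, 4, 0, 0, -1], [0, 3.6, 0, 0, -1]]]}}

```text
time_s: 6.95
tool_pos: [0.6383, 0.2538, 0.0375]
tcp_rot: [3.141, 0.0, 1.383]
force: [0.2, -0.3, -2.8]
gripper_width: 0.0179
grip_force: 83.3
```

Emit:
{"name": "drive_tool", "arguments": {"moves": [[[0, 0, 0, 0, -1], [0, 0, 0, 0, -1]]]}}

```text
time_s: 7.15
tool_pos: [0.6379, 0.2522, 0.0369]
tcp_rot: [-3.141, 0.0, 1.38]
force: [-0.3, 0.5, -2.9]
gripper_width: 0.0175
grip_force: 83.4
```

```bash
python3 - <<'E'
from h import *
rel([*bl(.075,.173),.038],79.1); print(loc(ctrl.state()["tool_pos"]))
E
```

```text
tcp [0.6379 0.2522 0.0369] yaw 79.1 shift cm [ 0.24 -0.05 -0.11] turn -0.04
(np.float64(0.0755102424987208), np.float64(0.17055204022296508))
```

Emit:
{"name": "drive_tool", "arguments": {"moves": [[[-1, 0, -0.1, 0, -1], [-0.7, 0, 0, 0, -1], [-0.4, 0, 0, 0, -1], [-0.3, 0, 0, 0, -1], [-0.4, 0, 0, 0, -1]]]}}

```text
time_s: 7.65
tool_pos: [0.6332, 0.2266, 0.0391]
tcp_rot: [3.14, -0.003, 1.38]
force: [1.1, 17.5, -3.0]
gripper_width: 0.0182
grip_force: 83.4
```

Emit:
{"name": "drive_tool", "arguments": {"moves": [[[-0.4, 0, 0, 0, -1], [-0.4, 0, 0, 0, -1], [-0.4, 0, 0, 0, -1], [-0.6, 0, 0, 0, -1]]]}}

```text
time_s: 8.05
tool_pos: [0.6297, 0.2093, 0.0391]
tcp_rot: [3.14, -0.003, 1.38]
force: [0.1, 16.9, -2.0]
gripper_width: 0.0177
grip_force: 83.4
```

Emit:
{"name": "drive_tool", "arguments": {"moves": [[[-0.7, 0, 0, 0, -1], [-0.7, 0, 0, 0, -1], [-0.7, 0, 0, 0, -1], [-0.7, 0, 0, 0, -1], [-0.5, 0, 0, 0, -1]]]}}

```text
time_s: 8.55
tool_pos: [0.6225, 0.1748, 0.0386]
tcp_rot: [3.141, -0.0, 1.381]
force: [-0.1, 1.5, -3.9]
gripper_width: 0.0179
grip_force: 83.3
```

Emit:
{"name": "drive_tool", "arguments": {"moves": [[[-0.4, 0, 0, 0, -1], [-0.4, 0, 0, 0, -1], [-0.3, 0, 0, 0, -1], [0, 0, 0, 0, -1], [0, 0, 0, 0, -1]]]}}

```text
time_s: 9.05
tool_pos: [0.6206, 0.1641, 0.0384]
tcp_rot: [-3.142, 0.0, 1.38]
force: [0.1, 0.9, -3.6]
gripper_width: 0.0179
grip_force: 83.3
```

Emit:
{"name": "drive_tool", "arguments": {"moves": [[[3, 0, 0, 0, -1], [3, 0, 0, 0, -1], [2.9, 0, 0, 0, -1], [0, -5, 0, 0, -1], [0, -5, 0, 0, -1]]]}}

```text
time_s: 9.55
tool_pos: [0.539, 0.2714, 0.0382]
tcp_rot: [3.141, -0.001, 1.381]
force: [-0.5, 0.7, -2.8]
gripper_width: 0.0177
grip_force: 83.4
```

Emit:
{"name": "drive_tool", "arguments": {"moves": [[[0, -5, 0, 0, -1], [0, 0, 0, 0, -1], [0, 0, 0, 0, -1]]]}}

```text
time_s: 9.85
tool_pos: [0.4893, 0.2805, 0.0387]
tcp_rot: [3.142, 0.0, 1.382]
force: [1.3, 0.3, -1.7]
gripper_width: 0.0177
grip_force: 83.3
```

```bash
python3 - <<'E'
from h import *
rel([*bl(-.075,.173),.038],79.1); print(loc(ctrl.state()["tool_pos"]))
E
```

```text
tcp [0.4893 0.2805 0.0387] yaw 79.2 shift cm [0.27 0.07 0.07] turn 0.1
(np.float64(-0.07567628007485157), np.float64(0.17025916614936706))
```

Emit:
{"name": "drive_tool", "arguments": {"moves": [[[-1, 0, 0, 0, -1], [-0.7, 0, 0, 0, -1], [-0.4, 0, 0, 0, -1], [-0.3, 0, 0, 0, -1], [-0.4, 0, 0, 0, -1]]]}}

```text
time_s: 10.35
tool_pos: [0.4871, 0.2535, 0.0389]
tcp_rot: [3.139, -0.003, 1.378]
force: [1.2, 17.6, -3.0]
gripper_width: 0.0181
grip_force: 83.4
```

Emit:
{"name": "drive_tool", "arguments": {"moves": [[[-0.4, 0, 0, 0, -1], [-0.4, 0, 0, 0, -1], [-0.4, 0, 0, 0, -1], [-0.6, 0, 0, 0, -1]]]}}

```text
time_s: 10.75
tool_pos: [0.4836, 0.2359, 0.0389]
tcp_rot: [3.139, -0.003, 1.379]
force: [-0.1, 17.5, -2.1]
gripper_width: 0.0177
grip_force: 83.4
```

Emit:
{"name": "drive_tool", "arguments": {"moves": [[[-0.7, 0, 0, 0, -1], [-0.7, 0, 0, 0, -1], [-0.7, 0, 0, 0, -1], [-0.7, 0, 0, 0, -1], [-0.5, 0, 0, 0, -1]]]}}

```text
time_s: 11.25
tool_pos: [0.4756, 0.2015, 0.0384]
tcp_rot: [3.141, -0.0, 1.38]
force: [0.4, 1.8, -3.8]
gripper_width: 0.0179
grip_force: 83.3
```

Emit:
{"name": "drive_tool", "arguments": {"moves": [[[-0.4, 0, 0, 0, -1], [-0.4, 0, 0, 0, -1], [-0.3, 0, 0, 0, -1], [0, 0, 0, 0, -1], [0, 0, 0, 0, -1]]]}}

```text
time_s: 11.75
tool_pos: [0.4732, 0.1915, 0.0384]
tcp_rot: [-3.142, 0.0, 1.38]
force: [-0.5, 0.6, -3.3]
gripper_width: 0.0179
grip_force: 83.3
```

Emit:
{"name": "drive_tool", "arguments": {"moves": [[[3, 0, 0, 0, -1], [3, 0, 0, 0, -1], [2.9, 0, 0, 0, -1], [0, 0, -3, 0, -1], [0, 0, -3, 0, -1]]]}}

```text
time_s: 12.25
tool_pos: [0.4891, 0.2796, 0.0982]
tcp_rot: [-3.14, 0.001, 1.382]
force: [1.0, 0.3, -2.3]
gripper_width: 0.018
grip_force: 83.3
```

Emit:
{"name": "drive_tool", "arguments": {"moves": [[[0, 0, 0, 0, -1], [0, 0, 0, 0, -1]]]}}

```text
time_s: 12.45
tool_pos: [0.4901, 0.2792, 0.0987]
tcp_rot: [3.141, -0.001, 1.381]
force: [-0.2, -0.1, -3.3]
gripper_width: 0.0183
grip_force: 83.5
```

```bash
python3 - <<'E'
from h import *
rel([.505,.349,.1],72)
im=ctrl.read_camera("scene"); a=im[150:290,190:370,::-1]
b=ctrl.read_camera("top")[150:290,250:480,::-1]
f=lambda i,w:cv2.resize(i,(w,int(i.shape[0]*w/i.shape[1])),interpolation=cv2.INTER_CUBIC)
a=cv2.resize(a,(360,280),interpolation=cv2.INTER_CUBIC)
b=cv2.resize(b,None,fx=2,fy=2,interpolation=cv2.INTER_CUBIC)[:, :440]
cv2.imwrite("pics/s5.png",np.hstack([a,b]))
E
```

```text
tcp [0.4901 0.2792 0.0987] yaw 79.1 shift cm [ 7.14  0.14 -0.13] turn 7.12
```

View pics/s5.png

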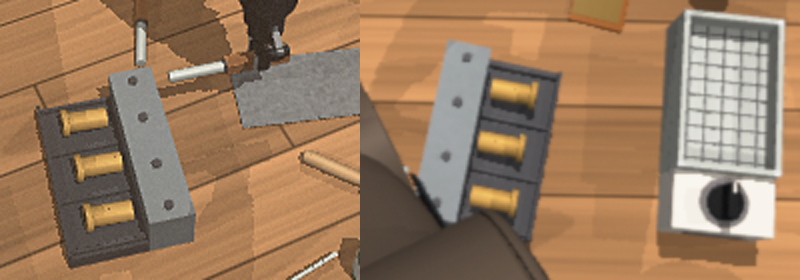

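All three bushes lie on the ledge between the ribs. Next I put the drift back on the mat.

Emit:
{"name": "drive_tool", "arguments": {"moves": [[[0, 0, 0, 5.7, -1], [4, -0.6, 0, 0, -1], [4.9, -0.7, 2, 0, -1], [0, 0, 4, 0, -1], [0, 0, 2, 0, -1]]]}}

```text
time_s: 13.05
tool_pos: [0.5007, 0.3649, 0.0158]
tcp_rot: [-3.139, 0.003, 1.282]
force: [-1.3, -0.8, -3.1]
gripper_width: 0.0182
grip_force: 83.2
```

Emit:
{"name": "drive_tool", "arguments": {"moves": [[[0, 0, 0.5, 0, -1], [0, 0, 0.4, 0, -1], [0, 0, 0, 0, -1]]]}}

```text
time_s: 13.35
tool_pos: [0.5027, 0.3646, 0.0107]
tcp_rot: [-3.142, 0.0, 1.281]
force: [-0.5, 0.5, -2.7]
gripper_width: 0.0181
grip_force: 83.2
```

Emit:
{"name": "drive_tool", "arguments": {"moves": [[[0, 0, 0.3, 0, -1], [0, 0, 0, 0, -0.3], [0, 0, 0, 0, 0], [0, 0, 0, 0, 0], [0, 0, -3, 0, 0]]]}}

```text
time_s: 13.85
tool_pos: [0.5007, 0.3636, 0.0354]
tcp_rot: [-3.138, 0.004, 1.281]
force: [-0.3, -0.2, 0.1]
gripper_width: 0.0431
grip_force: 0.0
```

Emit:
{"name": "drive_tool", "arguments": {"moves": [[[0, 0, -5, 0, 0.2], [0, 0, -5, 0, 0.2], [0, 0, -4, 0, 0.2], [0, 0, 0, 0, 0.2]]]}}

```text
time_s: 14.25
tool_pos: [0.5052, 0.3666, 0.184]
tcp_rot: [3.136, -0.007, 1.281]
force: [-0.3, -0.2, -1.1]
gripper_width: 0.0509
grip_force: 0.0
```

```bash
python3 - <<'E'
from h import *
print(ctrl.state()["gripper_width"])
im=ctrl.read_camera("wrist")
cv2.imwrite("pics/w6.png",im[:,:,::-1])
# above bush1, high
for x in (0.,.075,-.075): print(bl(x,-.078))
rel([*bl(0,-.06),.17],79.1)
E
```

```text
0.050940908185205136
(np.float64(0.516769006191833), np.float64(0.022403669660852915))
(np.float64(0.5904193238256282), np.float64(0.008239252537615371))
(np.float64(0.44311868855803765), np.float64(0.03656808678409046))
tcp [0.504  0.3658 0.1811] yaw 73.4 shift cm [-30.76  10.85   1.02] turn -5.7
```

View pics/w6.png

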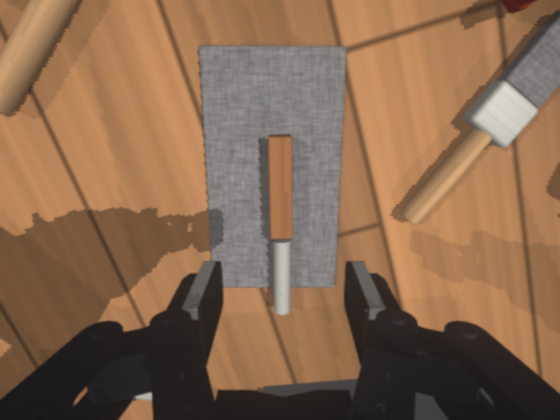

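The drift lies in the middle of the mat and nothing else has moved. Now the bushes, starting with bush 2.

```bash
python3 - <<'E'
from h import *
rel([*bl(.075,-.067),.12],79.1)
E
```

```text
tcp [0.504  0.3658 0.1811] yaw 73.4 shift cm [-30.73  18.37   6.04] turn -5.7
```

Emit:
{"name": "drive_tool", "arguments": {"moves": [[[-4, 2.4, 0, 0, 0.2], [-4, 2.4, 0, 0, 0.2], [-4, 2.4, 0, 0, 0.2], [-4, 2.4, 0, 0, 0.2], [-4, 2.4, 0, 0, 0.2]]]}}

```text
time_s: 14.8
tool_pos: [0.5598, 0.137, 0.1766]
tcp_rot: [-3.14, 0.001, 1.281]
force: [-0.1, 0.4, 0.5]
gripper_width: 0.0511
grip_force: 0.0
```

Emit:
{"name": "drive_tool", "arguments": {"moves": [[[-4, 2.4, 0, 0, 0.2], [-4, 2.4, 2, 0, 0.2], [-2.7, 1.6, 2, -5.7, 0.2], [0, 0, 2, 0, 0.2], [0, 0, 0, 0, 0.2]]]}}

```text
time_s: 15.3
tool_pos: [0.5886, 0.0177, 0.1147]
tcp_rot: [-3.136, 0.001, 1.378]
force: [0.1, 0.8, -0.1]
gripper_width: 0.0514
grip_force: 0.0
```

Emit:
{"name": "drive_tool", "arguments": {"moves": [[[0, 0, 0, 0, 0.2], [0, 0, 0, 0, 0.2]]]}}

```text
time_s: 15.5
tool_pos: [0.5911, 0.0195, 0.1186]
tcp_rot: [3.141, -0.0, 1.381]
force: [0.4, -0.2, 0.1]
gripper_width: 0.0516
grip_force: 0.0
```

```bash
python3 - <<'E'
from h import *
rel([*bl(.075,-.067),.033],79.1)
im=ctrl.read_camera("wrist")
cv2.imwrite("pics/w7.png",im[:,:,::-1])
E
```

```text
tcp [0.5911 0.0195 0.1186] yaw 79.1 shift cm [-0.02  0.14  8.56] turn 0.03
```

View pics/w7.png

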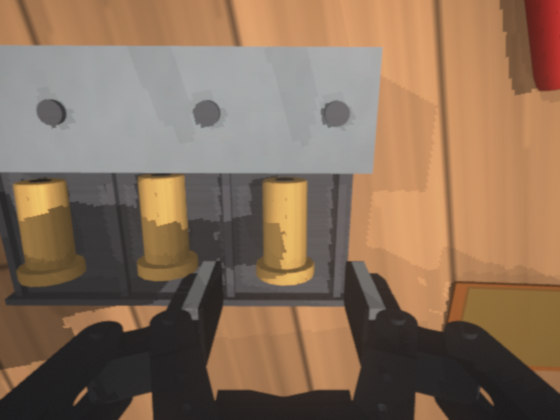

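Bush 2 sits midway between the fingers (column 285), clear of the ribs, with the barrel from row 182 to the flange at row 265.

Emit:
{"name": "drive_tool", "arguments": {"moves": [[[0, 0.1, 3, 0, 0.2], [0, 0, 3, 0, 0.2], [0, 0, 1.5, 0, 0.2], [0, 0, 1, 0, 0.2], [0, 0, 0, 0, 0.2]]], "squeeze": 50}}

```text
time_s: 16.05
tool_pos: [0.5916, 0.0188, 0.0325]
tcp_rot: [-3.141, 0.0, 1.381]
force: [-0.5, -0.3, 0.5]
gripper_width: 0.0512
grip_force: 0.0
```

Emit:
{"name": "drive_tool", "arguments": {"moves": [[[0, 0, 0, 0, -0.2], [0, 0, 0, 0, -0.6], [0, 0, 0, 0, -1], [0, 0, 0, 0, -1]]]}}

```text
time_s: 16.45
tool_pos: [0.5928, 0.0185, 0.0342]
tcp_rot: [3.14, -0.0, 1.38]
force: [-0.1, -0.0, 7.1]
gripper_width: 0.0261
grip_force: 48.9
```

Emit:
{"name": "drive_tool", "arguments": {"moves": [[[0, 0, -3, 0, -1], [0, 0, -4, 0, -1], [0, 0, -4, 0, -1], [0, 0, 0, 0, -1]]]}}

```text
time_s: 16.85
tool_pos: [0.595, 0.0185, 0.1485]
tcp_rot: [3.133, -0.001, 1.38]
force: [0.4, -0.2, -3.5]
gripper_width: 0.0264
grip_force: 50.9
```

```bash
cat >> h.py <<'E'
C=np.array([.589,-.272,-.0895])
E
python3 - <<'E'
from h import *
s=ctrl.state();print(s["gripper_width"],s["force"])
for x in(.065,0,-.065): print(bl(x,0,C))
rel([*bl(.065,0.003,C),.15],84.9)
E
```

```text
0.026376106970791915 [ 0.35142848 -0.2116028  -3.48525626]
(np.float64(0.653739840606391), np.float64(-0.27780973650513335))
(np.float64(0.589), np.float64(-0.272))
(np.float64(0.5242601593936089), np.float64(-0.2661902634948667))
tcp [0.595  0.0185 0.1485] yaw 79.1 shift cm [-27.69  11.34  -0.09] turn -5.81
```

Emit:
{"name": "drive_tool", "arguments": {"moves": [[[-4, 1.6, 0, 0, -1], [-4, 1.6, 0, 0, -1], [-4, 1.6, 0, 0, -1], [-4, 1.6, 0, 0, -1], [-4, 1.6, 0, 0, -1]]]}}

```text
time_s: 17.35
tool_pos: [0.6324, -0.1946, 0.1426]
tcp_rot: [-3.141, -0.0, 1.381]
force: [0.8, 0.1, -2.1]
gripper_width: 0.0263
grip_force: 50.8
```

Emit:
{"name": "drive_tool", "arguments": {"moves": [[[-4, 1.6, 0, 0, -1], [-3.7, 1.7, 0, -5.8, -1], [0, 0, 0, 0, -1], [0, 0, 0, 0, -1]]]}}

```text
time_s: 17.75
tool_pos: [0.6499, -0.2757, 0.1421]
tcp_rot: [-3.141, -0.0, 1.48]
force: [-0.8, 1.1, -3.5]
gripper_width: 0.0259
grip_force: 50.7
```

```bash
python3 - <<'E'
from h import *
s=ctrl.state();print(s["gripper_width"],s["force"])
rel([*bl(.065,0.003,C),.062],84.9)
im=ctrl.read_camera("scene")
a=im[220:370,70:220,::-1]
cv2.imwrite("pics/s8.png",cv2.resize(a,None,fx=4,fy=4,interpolation=cv2.INTER_CUBIC))
E
```

```text
0.025880345243996766 [-0.7748291   1.12746643 -3.49838806]
tcp [ 0.6499 -0.2757  0.1421] yaw 84.8 shift cm [0.12 0.41 8.01] turn -0.12
```

View pics/s8.png

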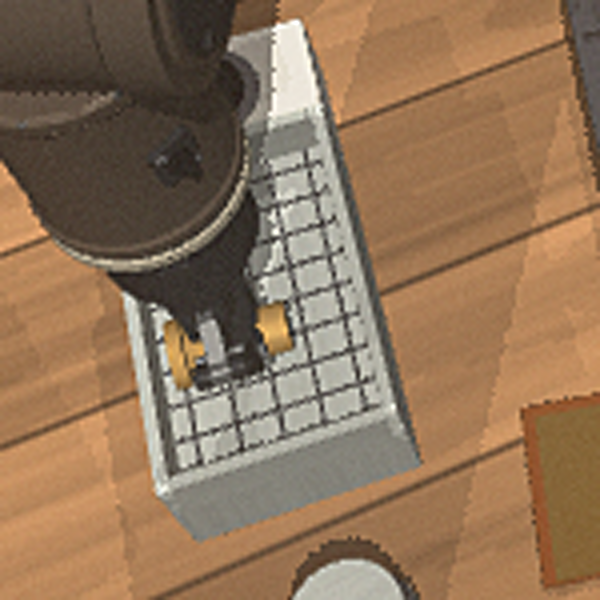

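The bush hangs level over the far part of the basket, clear of the walls.

Emit:
{"name": "drive_tool", "arguments": {"moves": [[[0, 0.4, 2, 0, -1], [0, 0, 3, 0, -1], [0, 0, 2, 0, -1], [0, 0, 0.8, 0, -1], [0, 0, 0, 0, -1]]]}}

```text
time_s: 18.3
tool_pos: [0.6538, -0.2739, 0.064]
tcp_rot: [-3.14, -0.001, 1.482]
force: [0.2, -0.3, -3.0]
gripper_width: 0.0259
grip_force: 50.8
```

```bash
python3 - <<'E'
from h import *
s=ctrl.state();print(s["gripper_width"],s["force"])
rel([*bl(.065,0.003,C),.061],84.9)
E
```

```text
0.0258667392854169 [ 0.15042077 -0.26672403 -2.9554511 ]
tcp [ 0.6538 -0.2739  0.064 ] yaw 84.9 shift cm [-0.09  0.03  0.3 ] turn 0.03
```

Lower, release, rise and take a wrist look at the cleaner.

Emit:
{"name": "drive_tool", "arguments": {"moves": [[[0, 0, 0.3, 0, -1], [0, 0, 0, 0, -0.2], [0, 0, 0, 0, 0.1], [0, 0, 0, 0, 0.2], [0, 0, -3, 0, 0.2]]]}}

```text
time_s: 18.8
tool_pos: [0.6503, -0.2742, 0.0889]
tcp_rot: [-3.133, -0.003, 1.481]
force: [0.0, -0.6, 1.0]
gripper_width: 0.0512
grip_force: 0.0
```

Emit:
{"name": "drive_tool", "arguments": {"moves": [[[-1, -2, -4, 0, 0.2], [-2, -3, -4, 0, 0.2], [-2, -3, 0, 0, 0.2], [0, 0, 0, 0, 0.2], [0, 0, 0, 0, 0.2]]]}}

```text
time_s: 19.3
tool_pos: [0.5726, -0.3174, 0.1705]
tcp_rot: [3.14, 0.001, 1.48]
force: [0.4, -0.9, -0.3]
gripper_width: 0.051
grip_force: 0.0
```

```bash
python3 - <<'E'
from h import *
rel([*bl(0,-.067),.033],79.1)
im=ctrl.read_camera("wrist")
cv2.imwrite("pics/w9.png",cv2.resize(im[:,:,::-1],(800,600),interpolation=cv2.INTER_CUBIC))
s=ctrl.state();print(repr(s["tool_pos"]),s["tcp_rot"])
E
```

```text
tcp [ 0.5726 -0.3174  0.1705] yaw 84.8 shift cm [34.44 -8.55 13.71] turn 5.71
array([ 0.57310416, -0.31686784,  0.16995869]) [3.14013070e+00 5.08075015e-04 1.48110521e+00]
```

View pics/w9.png

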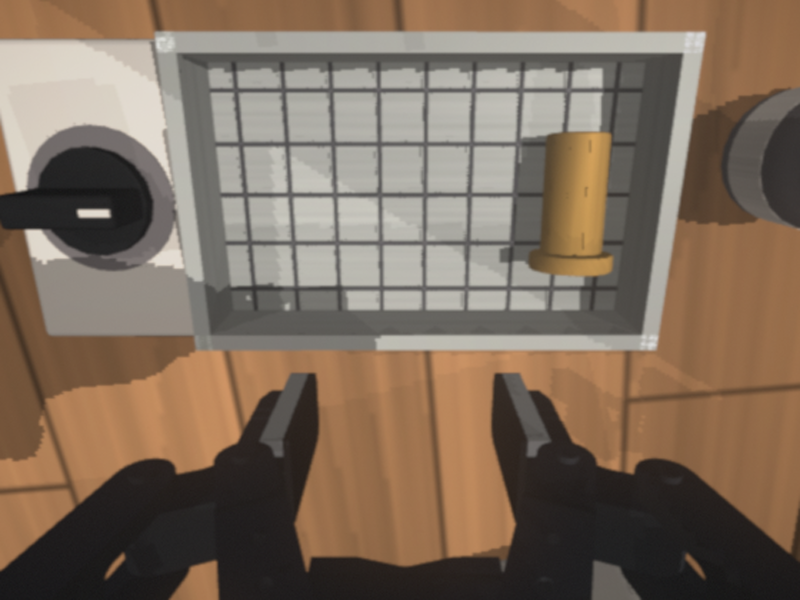

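The wrist view shows bush 2 lying in the basket. The tank corners are at (158,33), (705,33), (657,350) and (197,350). The knob's bar runs horizontally in the image at row 212, centred near column 57.

```bash
python3 - <<'E'
from h import *
w=cal("wrist")
ob=[(w,l,np.array(p)*.7) for l,p in [((-.1075,.0675,.085),(156,33)),((.1075,.0675,.085),(705,33)),((.1075,-.0675,.085),(657,350)),((-.1075,-.0675,.085),(197,350)),((-.1875,-.0675,.07),(50,335))]]
p,r=fit(ob,[.59,-.27,-.09]); print(p,r)
for n,q,z in [("disc",(95,200),.08),("ring",(100,197),.0705),("bar",(57,212),.106),("mark",(95,213),.106),("leftend",(0,211),.106)]:
    W=ray(w,q,z); print(n,W.round(4),np.round(loc(W,p),4))
W=ray(w,(576,200),.08);print("bush",np.round(loc(W,p),4))
rel([*bl(0,-.067),.15],79.1)
E
```

```text
[ 0.5882833  -0.2738072  -0.09053224] [[-0.5 -1.2]
 [ 3.3 -0.4]
 [ 1.   1.1]
 [-0.4  1. ]
 [-3.7  2.6]]
disc [ 0.4439 -0.2589  0.08  ] [-0.1451  0.0018]
ring [ 0.4409 -0.2586  0.0705] [-0.1481  0.0018]
bar [ 0.4433 -0.2599  0.106 ] [-0.1457  0.0008]
mark [ 0.4578 -0.2616  0.106 ] [-0.131   0.0004]
leftend [ 0.4214 -0.2575  0.106 ] [-0.1677  0.0011]
bush [0.0637 0.002 ]
tcp [ 0.5731 -0.3169  0.17  ] yaw 84.9 shift cm [34.38 -8.54  1.97] turn 5.76
```

Emit:
{"name": "drive_tool", "arguments": {"moves": [[[4.5, -1.1, 0, 0, 0.2], [4.5, -1.1, 0, 0, 0.2], [4.5, -1.1, 0, 0, 0.2], [4.5, -1.1, 0, 0, 0.2], [4.5, -1.1, 0, 0, 0.2]]]}}

```text
time_s: 19.85
tool_pos: [0.5381, -0.0852, 0.169]
tcp_rot: [3.141, -0.0, 1.482]
force: [0.4, 1.2, 0.7]
gripper_width: 0.051
grip_force: 0.0
```

Emit:
{"name": "drive_tool", "arguments": {"moves": [[[4.5, -1.1, 0, 0, 0.2], [4.5, -1.1, 0, 0, 0.2], [2.9, -0.8, 2, 5.8, 0.2], [0, 0, 0, 0, 0.2], [0, 0, 0, 0, 0.2]]]}}

```text
time_s: 20.35
tool_pos: [0.5188, 0.0348, 0.1488]
tcp_rot: [-3.141, 0.0, 1.384]
force: [0.8, 0.2, 0.3]
gripper_width: 0.0511
grip_force: 0.0
```

```bash
python3 - <<'E'
from h import *
rel([*bl(0,-.067),.033],79.1)
E
```

```text
tcp [0.5188 0.0348 0.1488] yaw 79.3 shift cm [-0.15  0.04 11.58] turn 0.21
```

Emit:
{"name": "drive_tool", "arguments": {"moves": [[[-0.1, 0, 4, 0, 0.2], [0, 0, 4, 0, 0.2], [0, 0, 2, 0, 0.2], [0, 0, 1.5, 0, 0.2], [0, 0, 0, 0, 0.2]]]}}

```text
time_s: 20.85
tool_pos: [0.5181, 0.0318, 0.0326]
tcp_rot: [-3.139, 0.001, 1.381]
force: [-0.3, 0.1, 0.2]
gripper_width: 0.0513
grip_force: 0.0
```

Emit:
{"name": "drive_tool", "arguments": {"moves": [[[0, 0, 0, 0, -0.2], [0, 0, 0, 0, -0.6], [0, 0, 0, 0, -1], [0, 0, 0, 0, -1]]]}}

```text
time_s: 21.25
tool_pos: [0.5192, 0.0324, 0.035]
tcp_rot: [3.14, -0.0, 1.381]
force: [-0.2, -4.5, 7.5]
gripper_width: 0.0261
grip_force: 49.5
```

Emit:
{"name": "drive_tool", "arguments": {"moves": [[[0, 0, -3, 0, -1], [0, 0, -4, 0, -1], [0, 0, -4, 0, -1], [0, 0, 0, 0, -1]]]}}

```text
time_s: 21.65
tool_pos: [0.5211, 0.0327, 0.1489]
tcp_rot: [3.134, -0.002, 1.381]
force: [0.3, 0.1, -3.8]
gripper_width: 0.0257
grip_force: 51.0
```

```bash
sed -i 's/^C=.*/C=np.array([.5885,-.273,-.09])/' h.py; python3 - <<'E'
from h import *
rel([*bl(0,0.003,C),.15],84.9)
E
```

```text
tcp [0.5211 0.0327 0.1489] yaw 79.1 shift cm [-28.45  12.36  -0.06] turn -5.79
```

Emit:
{"name": "drive_tool", "arguments": {"moves": [[[-4, 1.7, 0, 0, -1], [-4, 1.7, 0, 0, -1], [-4, 1.7, 0, 0, -1], [-4, 1.7, 0, 0, -1], [-4, 1.7, 0, 0, -1]]]}}

```text
time_s: 22.15
tool_pos: [0.5636, -0.1814, 0.1433]
tcp_rot: [-3.141, -0.0, 1.381]
force: [0.8, 0.4, -2.8]
gripper_width: 0.0259
grip_force: 50.8
```

Emit:
{"name": "drive_tool", "arguments": {"moves": [[[-4, 1.8, 0, 0, -1], [-4.3, 2.1, 0, -5.8, -1], [0, 0, 0, 0, -1], [0, 0, 0, 0, -1]]]}}

```text
time_s: 22.55
tool_pos: [0.5859, -0.2695, 0.1429]
tcp_rot: [-3.14, -0.001, 1.48]
force: [-0.0, 0.0, -3.7]
gripper_width: 0.0256
grip_force: 50.8
```

```bash
python3 - <<'E'
from h import *
rel([*bl(0,0.003,C),.061],84.9)
s=ctrl.state();print(s["gripper_width"],s["force"])
E
```

```text
tcp [ 0.5859 -0.2695  0.1429] yaw 84.8 shift cm [-0.03  0.3   8.19] turn -0.13
0.025604575648773317 [-0.03437197  0.02348118 -3.67905477]
```

Emit:
{"name": "drive_tool", "arguments": {"moves": [[[0, 0.3, 2, 0, -1], [0, 0, 3, 0, -1], [0, 0, 2, 0, -1], [0, 0, 1.1, 0, -1], [0, 0, 0, 0, -1]]]}}

```text
time_s: 23.05
tool_pos: [0.589, -0.2676, 0.0619]
tcp_rot: [-3.14, -0.001, 1.482]
force: [0.2, -0.1, -3.0]
gripper_width: 0.0263
grip_force: 51.6
```

Emit:
{"name": "drive_tool", "arguments": {"moves": [[[0, 0, 0, 0, -1], [0, 0, 0, 0, -0.2], [0, 0, 0, 0, 0.1], [0, 0, 0, 0, 0.2], [0, 0, -3, 0, 0.2]]]}}

```text
time_s: 23.55
tool_pos: [0.5875, -0.2681, 0.0906]
tcp_rot: [-3.137, -0.002, 1.482]
force: [0.5, 0.3, -0.5]
gripper_width: 0.051
grip_force: 0.0
```

Emit:
{"name": "drive_tool", "arguments": {"moves": [[[0, 0, -4, 0, 0.2], [0, 0, -4, 0, 0.2], [0, 0, 0, 0, 0.2], [0, 0, 0, 0, 0.2]]]}}

```text
time_s: 23.95
tool_pos: [0.5901, -0.2694, 0.1744]
tcp_rot: [3.139, 0.001, 1.482]
force: [-0.2, -0.4, -0.7]
gripper_width: 0.0516
grip_force: 0.0
```

```bash
python3 - <<'E'
from h import *
rel([*bl(-.075,-.067),.15],79.1)
E
```

```text
tcp [ 0.5901 -0.2694  0.1744] yaw 84.9 shift cm [ 30.26 -17.26   2.37] turn 5.79
```

Emit:
{"name": "drive_tool", "arguments": {"moves": [[[4, -2.3, 0, 0, 0.2], [4, -2.3, 0, 0, 0.2], [4, -2.3, 0, 0, 0.2], [4, -2.3, 0, 0, 0.2], [4, -2.3, 0, 0, 0.2]]]}}

```text
time_s: 24.45
tool_pos: [0.491, -0.0581, 0.172]
tcp_rot: [-3.14, -0.0, 1.481]
force: [1.2, 0.4, 0.5]
gripper_width: 0.0513
grip_force: 0.0
```

Emit:
{"name": "drive_tool", "arguments": {"moves": [[[4, -2.3, 0, 0, 0.2], [4, -2.3, 0, 0, 0.2], [2.3, -1.2, 2.4, 5.8, 0.2], [0, 0, 0, 0, 0.2], [0, 0, 0, 0, 0.2]]]}}

```text
time_s: 24.95
tool_pos: [0.4434, 0.0484, 0.1483]
tcp_rot: [-3.14, 0.001, 1.383]
force: [1.0, 0.4, 0.2]
gripper_width: 0.0512
grip_force: 0.0
```

```bash
python3 - <<'E'
from h import *
rel([*bl(-.075,-.067),.033],79.1)
E
```

```text
tcp [0.4434 0.0484 0.1483] yaw 79.3 shift cm [-0.07  0.22 11.53] turn 0.16
```

Emit:
{"name": "drive_tool", "arguments": {"moves": [[[-0.1, 0.2, 4, 0, 0.2], [0, 0, 4, 0, 0.2], [0, 0, 2, 0, 0.2], [0, 0, 1.5, 0, 0.2], [0, 0, 0, 0, 0.2]]]}}

```text
time_s: 25.45
tool_pos: [0.4456, 0.0457, 0.0325]
tcp_rot: [-3.139, 0.001, 1.38]
force: [-0.0, -0.2, 0.2]
gripper_width: 0.0513
grip_force: 0.0
```

Emit:
{"name": "drive_tool", "arguments": {"moves": [[[0, 0, 0, 0, -0.2], [0, 0, 0, 0, -0.6], [0, 0, 0, 0, -1], [0, 0, 0, 0, -1]]]}}

```text
time_s: 25.85
tool_pos: [0.4467, 0.0466, 0.0348]
tcp_rot: [3.14, -0.0, 1.381]
force: [0.6, -4.9, 4.2]
gripper_width: 0.0258
grip_force: 49.4
```

Emit:
{"name": "drive_tool", "arguments": {"moves": [[[0, 0, -3, 0, -1], [0, 0, -4, 0, -1], [0, 0, -4, 0, -1], [0, 0, 0, 0, -1]]]}}

```text
time_s: 26.25
tool_pos: [0.4485, 0.047, 0.1485]
tcp_rot: [3.134, -0.002, 1.381]
force: [-0.4, 0.3, -4.2]
gripper_width: 0.0261
grip_force: 50.9
```

```bash
python3 - <<'E'
from h import *
rel([*bl(-.063,0.003,C),.15],84.9)
E
```

```text
tcp [0.4485 0.047  0.1485] yaw 79.1 shift cm [-29.11  13.5   -0.1 ] turn -5.79
```

Emit:
{"name": "drive_tool", "arguments": {"moves": [[[-4, 1.9, 0, 0, -1], [-4, 1.9, 0, 0, -1], [-4, 1.9, 0, 0, -1], [-4, 1.9, 0, 0, -1], [-4, 1.9, 0, 0, -1]]]}}

```text
time_s: 26.75
tool_pos: [0.5011, -0.1692, 0.1435]
tcp_rot: [-3.141, -0.0, 1.381]
force: [0.9, 1.6, -3.1]
gripper_width: 0.0261
grip_force: 50.7
```

Emit:
{"name": "drive_tool", "arguments": {"moves": [[[-4, 1.9, 0, 0, -1], [-4.9, 2.3, 0, -5.8, -1], [0, 0, 0, 0, -1], [0, 0, 0, 0, -1]]]}}

```text
time_s: 27.15
tool_pos: [0.5242, -0.2597, 0.1431]
tcp_rot: [-3.14, -0.001, 1.48]
force: [-0.7, -0.3, -2.5]
gripper_width: 0.026
grip_force: 50.7
```

```bash
python3 - <<'E'
from h import *
rel([*bl(-.063,0.003,C),.061],84.9)
s=ctrl.state();print(s["gripper_width"],s["force"])
E
```

```text
tcp [ 0.5242 -0.2597  0.1431] yaw 84.8 shift cm [-0.45  0.23  8.21] turn -0.12
0.02598422678822649 [-0.69864704 -0.30565545 -2.51853545]
```

Emit:
{"name": "drive_tool", "arguments": {"moves": [[[-0.4, 0.2, 2, 0, -1], [0, 0, 3, 0, -1], [0, 0, 2, 0, -1], [0, 0, 1.1, 0, -1], [0, 0, 0, 0, -1]]]}}

```text
time_s: 27.65
tool_pos: [0.5256, -0.2616, 0.0619]
tcp_rot: [-3.139, -0.001, 1.482]
force: [0.4, 0.4, -2.2]
gripper_width: 0.0258
grip_force: 50.9
```

Emit:
{"name": "drive_tool", "arguments": {"moves": [[[0, 0, 0, 0, -1], [0, 0, 0, 0, -0.2], [0, 0, 0, 0, 0.1], [0, 0, 0, 0, 0.2], [0, 0, -3, 0, 0.2]]]}}

```text
time_s: 28.15
tool_pos: [0.5255, -0.2624, 0.0911]
tcp_rot: [-3.139, -0.001, 1.482]
force: [0.8, -0.8, 0.6]
gripper_width: 0.0517
grip_force: 0.0
```

Emit:
{"name": "drive_tool", "arguments": {"moves": [[[0, 0, -4, 0, 0.2], [0, 0, -2, -8.5, 0.2], [0, 0, 0, -8.5, 0.2], [0, 0, 0, -8.5, 0.2], [0, 0, 0, -8.5, 0.2]]]}}

```text
time_s: 28.65
tool_pos: [0.5266, -0.2632, 0.1537]
tcp_rot: [3.141, 0.001, 2.081]
force: [-0.1, -0.1, -0.2]
gripper_width: 0.0512
grip_force: 0.0
```

Emit:
{"name": "drive_tool", "arguments": {"moves": [[[0, 0, 0, -8.5, 0.2], [0, 0, 0, -8.5, 0.2], [0, 0, 0, -8.5, 0.2], [0, 0, 0, -8.5, 0.2], [0, 0, 0, -8.5, 0.2]]]}}

```text
time_s: 29.15
tool_pos: [0.5265, -0.2632, 0.1534]
tcp_rot: [-3.141, 0.001, 2.823]
force: [-0.1, 0.4, 0.9]
gripper_width: 0.0509
grip_force: 0.0
```

Emit:
{"name": "drive_tool", "arguments": {"moves": [[[0, 0, 0, -8.5, 0], [0, 0, 0, -5, -0.1], [0, 0, 0, 0, -0.1], [0, 0, 0, 0, -0.1]]]}}

```text
time_s: 29.55
tool_pos: [0.5265, -0.2631, 0.1533]
tcp_rot: [-3.141, 0.0, 3.05]
force: [-0.3, 0.6, 0.9]
gripper_width: 0.0384
grip_force: 0.0
```

```bash
python3 - <<'E'
from h import *
rel([*bl(-.147,0.001,C),.115],174.5)
print(ctrl.state()["gripper_width"],ctrl.state()["joint_pos"])
im=ctrl.read_camera("top")[150:290,350:480,::-1]
a=cv2.resize(im,(520,560),interpolation=cv2.INTER_CUBIC)
cv2.imwrite("pics/last.png",a)
E
```

```text
tcp [ 0.5265 -0.2631  0.1533] yaw 174.7 shift cm [ 8.43 -0.34  3.83] turn 0.22
0.038380586917006645 [-5.14961460e-01  4.84127021e-01  1.81666027e+00 -1.79553619e-05
  8.40523410e-01 -1.99366380e+00]
```

Emit:
{"name": "drive_tool", "arguments": {"moves": [[[4.2, -0.2, 0, 0, -0.1], [4.2, -0.1, 0, 0, -0.1], [0, 0, 0, 0, -0.1], [0, 0, 0, 0, -0.1]]], "squeeze": 40}}

```text
time_s: 30.0
tool_pos: [0.4421, -0.2588, 0.1535]
tcp_rot: [-3.141, 0.001, 3.05]
force: [0.2, -0.4, 0.2]
gripper_width: 0.0385
grip_force: 0.0
```

```bash
python3 - <<'E'
from h import *
rel([*bl(-.147,0.001,C),.088],174.5)
E
```

```text
tcp [ 0.4421 -0.2588  0.1535] yaw 174.7 shift cm [-0.    0.    6.55] turn 0.25
```

Emit:
{"name": "drive_tool", "arguments": {"moves": [[[0, 0, 3, 0, -0.1], [0, 0, 2, 0, -0.1], [0, 0, 1.5, 0, -0.1], [0, 0, 0, 0, -0.1]]]}}

```text
time_s: 30.4
tool_pos: [0.4426, -0.2582, 0.0865]
tcp_rot: [3.141, -0.002, 3.052]
force: [-0.6, -0.1, -0.3]
gripper_width: 0.0384
grip_force: 0.0
```

Emit:
{"name": "drive_tool", "arguments": {"moves": [[[0, 0, 0, 0, -0.4], [0, 0, 0, 0, -0.8], [0, 0, 0, 0, -1], [0, 0, 0, 0, -1]]]}}

```text
time_s: 30.8
tool_pos: [0.4434, -0.2606, 0.0892]
tcp_rot: [-3.139, 0.002, 3.053]
force: [-5.7, -18.5, -4.9]
gripper_width: 0.0129
grip_force: 41.4
```

Emit:
{"name": "drive_tool", "arguments": {"moves": [[[0, -0.25, 0, 0, -1], [0, 0, 0, 8.5, -1], [0, 0, 0, 8.5, -1], [0, 0, 0, 8.5, -1]]]}}

```text
time_s: 31.2
tool_pos: [0.4431, -0.2624, 0.0893]
tcp_rot: [-3.14, 0.003, 2.602]
force: [-7.1, -13.4, 1.7]
gripper_width: 0.0129
grip_force: 42.6
```

Emit:
{"name": "drive_tool", "arguments": {"moves": [[[0, 0, 0, 8.5, -1], [0, 0, 0, 8.5, -1], [0, 0, 0, 8.5, -1]]]}}

```text
time_s: 31.5
tool_pos: [0.4422, -0.2633, 0.0893]
tcp_rot: [-3.14, 0.003, 2.158]
force: [-18.8, -26.5, 4.8]
gripper_width: 0.0128
grip_force: 43.2
```

Emit:
{"name": "drive_tool", "arguments": {"moves": [[[-0.15, -0.3, 0, 0, -1], [0, 0, 0, 0, -1]]]}}

```text
time_s: 31.7
tool_pos: [0.4418, -0.2642, 0.0894]
tcp_rot: [3.14, 0.002, 2.162]
force: [3.5, 6.2, 7.0]
gripper_width: 0.0128
grip_force: 43.3
```

```bash
python3 - <<'E'
from h import *
s=ctrl.state();print(s["force"],s["moment"],s["tool_pos"],np.degrees(s["tcp_rot"][2]))
E
```

```text
[3.46065435 6.24096557 7.02328446] [ 1.06340643 -0.61251348  0.04362847] [ 0.44177153 -0.26416054  0.08935562] 123.85090180386446
```

Emit:
{"name": "drive_tool", "arguments": {"moves": [[[0, 0, 0, 8.5, -1], [0, 0, 0, 8.5, -1], [0, 0, 0, 5, -1], [0, 0, 0, 0, -1]]]}}

```text
time_s: 32.1
tool_pos: [0.4407, -0.2645, 0.0893]
tcp_rot: [3.141, 0.001, 1.776]
force: [-7.1, -3.8, 10.3]
gripper_width: 0.0131
grip_force: 43.9
```

```bash
python3 - <<'E'
from h import *
s=ctrl.state();print(s["force"],s["moment"],s["tool_pos"],np.degrees(s["tcp_rot"][2]))
E
```

```text
[-7.08090973 -3.75023235 10.29697499] [-0.62059385  1.29632576  0.11273526] [ 0.4406827  -0.26450915  0.08930793] 101.75644113230875
```

Emit:
{"name": "drive_tool", "arguments": {"moves": [[[0, 0, 0, 4, -1], [0, 0, 0, 0, -1], [0, 0, 0, 0, -1]]]}}

```text
time_s: 32.4
tool_pos: [0.4406, -0.2645, 0.0893]
tcp_rot: [3.141, 0.001, 1.71]
force: [-8.0, -4.2, 10.8]
gripper_width: 0.0131
grip_force: 46.5
```

```bash
python3 - <<'E'
from h import *
s=ctrl.state();print(s["force"],s["moment"],s["tool_pos"],np.degrees(s["tcp_rot"][2]))
E
```

```text
[-8.00034887 -4.1678021  10.78265803] [-0.69917113  1.41421395  0.85472175] [ 0.44058744 -0.26451101  0.08932268] 98.00137849889364
```

The stop is reached (the moment jumped to 0.85 N m). Now release and rise.

Emit:
{"name": "drive_tool", "arguments": {"moves": [[[0, 0, 0, 0, 0], [0, 0, -2, 0, 0], [0, 0, -4, 0, 0], [0, 0, -4, 0, 0], [0, 0, -4, 0, 0]]]}}

```text
time_s: 32.9
tool_pos: [0.4408, -0.2638, 0.2303]
tcp_rot: [3.141, 0.0, 1.709]
force: [1.1, -0.8, -1.1]
gripper_width: 0.0429
grip_force: 0.0
```

Emit:
{"name": "drive_tool", "arguments": {"moves": [[[5, 0, 0, 0, 0], [5, 0, 0, 0, 0], [5, 0, 0, 0, 0], [5, 0, 0, 0, 0], [5, 0, 0, 0, 0]]]}}

```text
time_s: 33.4
tool_pos: [0.4061, -0.0146, 0.2289]
tcp_rot: [3.14, 0.0, 1.708]
force: [0.8, 0.9, 0.2]
gripper_width: 0.0427
grip_force: 0.0
```

Emit:
{"name": "drive_tool", "arguments": {"moves": [[[4, 0, -4, 0, 0], [4, 0, -2, 0, 0], [0, 0, 0, 0, 0], [0, 0, 0, 0, 0], [0, 0, 0, 0, 0]]]}}

```text
time_s: 33.9
tool_pos: [0.3958, 0.0578, 0.2833]
tcp_rot: [-3.141, 0.0, 1.709]
force: [0.5, -0.4, -0.4]
gripper_width: 0.0424
grip_force: 0.0
```

```bash
python3 - <<'E'
from h import *
a=ctrl.read_camera("top")[100:320,120:480,::-1]; b=ctrl.read_camera("scene")[215:365,75:190,::-1]
print(ctrl.state()["tool_pos"])
a=cv2.resize(a,None,fx=1.4,fy=1.4,interpolation=cv2.INTER_CUBIC);b=cv2.resize(b,None,fx=2.5,fy=2.5,interpolation=cv2.INTER_CUBIC)
o=np.zeros((max(a.shape[0],b.shape[0]),a.shape[1]+b.shape[1],3),np.uint8);o[:a.shape[0],:a.shape[1]]=a;o[:b.shape[0],a.shape[1]:]=b
cv2.imwrite("pics/end.png",o);print(o.shape)
E
```

```text
[0.39576228 0.05736545 0.28297582]
(375, 792, 3)
```

View pics/end.png

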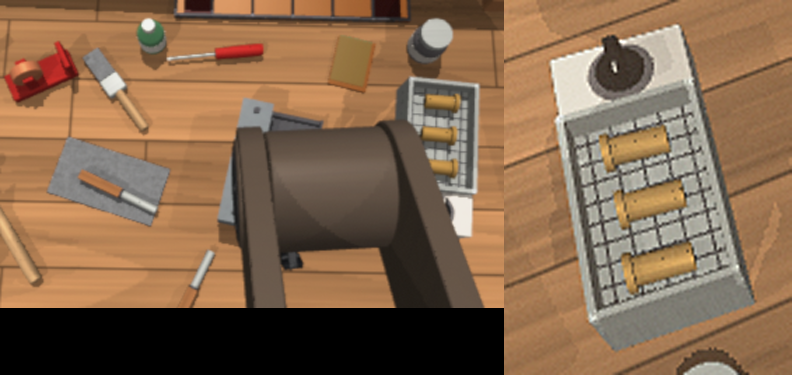

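The end picture shows three bushes in the basket, the knob back at rest and the drift's handle over the mat at (100,185). The hand tools and the brown glass piece lie where they were.

```bash
python3 -c "
from station import ctrl
print(ctrl.close_job())"
```

```text
the job is handed in; nothing more can be done
None
```

I handed the job in at about 34 s with all three bushes in the basket, the drift back on its mat, the cleaner's knob turned to its stop and sprung back, and nothing disturbed in the last picture; no verdict came back.

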